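# Heft the emptied canisters and re-tip the one that is not empty

### The arm

A 6-joint arm with a two-finger parallel gripper is mounted at the origin on the work surface. World frame = base frame: x ahead of the robot, y to its left, z up, the work surface at z = 0. Lengths are in mm, angles in rad, forces in N, time in s.
With the tool pointing down it reaches from about 325 to 875 mm from the base axis. Payload 4.4 kg.
Tool frame: the origin (TCP) lies on the centre line of the jaws, within the pads' length; the fingertips stand ahead of it and the grasp point (between the pads) lies 6 mm ahead of it (ctrl.tcp_to_tips is the z of the fingertips in the tool frame, in mm); z points along the fingers, y is the direction in which the jaws open and shut (so a half turn about z gives the same grasp; the last joint's range is limited). The gripper opens to 85 mm and grips with 20 to 120 N. Pads are 22 mm wide; open, the fingers measure 114 mm over their backs; the gripper's body (76 mm by 85 mm) begins 54 mm behind the grasp point. The pads swing forward as they close: fully open they stand 13 mm farther back than shut.
Start: joints at [1.05, 0.207, 1.542, -0, 1.393, -0.15], TCP at [208.367, 535.92, 256.282] pointing down, gripper open.
Joint ranges: [-2.73, 2.73], [-0.86, 2.22], [0.23, 2.46], [-1.11, 4.25], [0.08, 2.63], [-2.82, 2.82]. Speed limits (rad/s): [2.79, 2.79, 3.14, 3.14, 3.14, 3.14].

### API

Orientations are given as a 3x3 rotation matrix whose columns are the frame's x, y, z axes.
In Python, from plant import ctrl, sensors, optics gives the robot as it stands. Calls block until the motion is done:
- ctrl.move_ptp(position, orientation): joint-space move of the TCP to a pose.
- ctrl.move_l(position, rot=None, vel=150, threshold=None): straight line of the TCP; rot=None keeps the orientation; vel is the mean speed in mm/s. With threshold (N) it stops when the force on the tool has changed by that much, and returns True; else False.
- ctrl.set_joints(angles): joint-space move.
- ctrl.gripper_to(opening, force=None): finger opening in mm; force is the grip in N (None keeps the last); returns when the fingers have stopped.
- ctrl.hold(seconds).
- ctrl.solve_ik(position, orientation): joint angles nearest the present ones, or None.
- sensors.read_state(): the state.
- optics.grab_frame(name): name is "side" or "top" or "wrist"; returns (picture, depth): 420x560x3 uint8, red, green, blue; 420x560 float32, mm along the optical axis (not along the pixel's ray), 0 where there is no reading.
- optics.camera_params(name): a dict with "mtx" (3x3 intrinsics, pixels), "R" (3x3) and "t" (3): a world point X has camera coordinates R X + t; the wrist camera has in their place "T_tool_cam" (4x4, takes a point from camera to tool coordinates, whose origin is the TCP and whose axes are the flange's). Camera axes: x right, y down, z forward; pixel columns grow to the right and rows downward; lengths in mm; the calibration is good to about 2 mm. A picture is of the moment at which its call begins: read the wrist's pose just before it. camera_params takes no time and is no camera call.
A pose or a line that the arm cannot do raises ctrl.MotionError and nothing moves.
- ctrl.finish_job(): hands the job in, once; it reports no verdict.
The state is a dict: "t": time; "q": joint angles; "qvel": joint speeds; "tau": joint torques, N m; "eef_pos": TCP position; "eef_rot": TCP orientation; "force": force on the tool from outside, world axes, zero at the start; "wrist_torque": the same for the moment, N m; "grip_width": finger opening in mm.
Only numpy, scipy, OpenCV 4.12 (cv2) and the standard library are available. Lean on these libraries where they do the work, as an engineer would, in place of code of your own. Each camera call takes 0.05 s, during which the arm holds its last target.

### The job

Both hooded steel canisters have just been emptied, but in one of them a heavy gear coupling has stayed behind under the hood. Lift them level by their grip blocks to feel by weight which one it is, tip only that one again over the sheet-metal chute so that the coupling ends in the catch cup, and stand both canisters upright on the ledge where they were.

Things in the scene. Friction and masses are not known exactly. Their poses are not given: they have to be found in the camera images.
- canister_1: One of two identical plain steel boxes, 350 g empty, 110 mm long (x), 62 wide (y), 58 high, walls 3 mm, open only at the -x end (56 x 48 mm, no sill), which faces the robot at first. A black grip block 24 (x) x 40 (y) x 45 mm high stands on the roof's middle, its top at 103 mm. Origin: centre of the underside. The coupling slides out when the open end is tipped down by 55 degrees.
- canister_2: The other canister, the same in every way. Either one, at random, hides the loose nickel gear coupling: 38 mm across, 36 mm tall, 270 to 345 g, so the loaded canister weighs 620 to 695 g. The coupling stays put below about 20 degrees of tilt. The empty canister must not be tipped beyond 14 degrees.
- chute_mouth (a point): Middle of the fixed chute's catching area, level with its wall tops, 190 mm above the ledge. The chute's floor is 50 mm below and slopes 40 degrees down along +y between converging walls into the catch cup. It is 150 mm wide (x) at the upper end, 32 mm behind this point (-y). What falls within 35 mm (x) and 20 mm (y) of this point reaches the cup.
- catch_cup: Fixed round steel cup at the foot of the chute, 104 mm across, 56 mm high, open at the top. Origin: centre of its underside, z up. The coupling must end in it.
Not all that is in view belongs to the job. Leave any yellow look-alike of the canister_2 alone.

How it is judged (in metres and radians):
On the way, in this order (a step that is already met when the one before it is completed fails the run):
1. a canister is lifted clear of the ledge and held level, to feel its weight (((height (world z) of canister_1 above 0.02 m and angle between canister_1's own z axis and vertical below 0.2 rad) or (height (world z) of canister_2 above 0.02 m and angle between canister_2's own z axis and vertical below 0.2 rad))), for 0.2 s.
2. the coupling lies in the catch cup (contact force between catch_cup and anything else above 2.2 N), for 0.2 s.
At the end, for the whole second after the job is handed in: The coupling's weight (more than 2.2 N) rests in the catch cup, and both canisters stand still and upright (within 10 degrees) on the ledge, each within 40 mm of where it stood at the start (contact force between catch_cup and anything else above 2.2 N and distance of each of canister_1, canister_2 from where it was at the start of the episode below 0.04 m and height (world z) of each of canister_1, canister_2 below 0.01 m and angle between each of canister_1, canister_2's own z axis and vertical below 0.17 rad and linear speed of each of canister_1, canister_2 below 0.02 m/s); the robot touches nothing.
It fails at once if the empty canister is tipped (past 14 degrees) ((angle between canister_1's own z axis and vertical between 0.25 and 0.4 rad and contact force between each of canister_1_c0, chute and anything else below 0.02 N) or (angle between canister_2's own z axis and vertical between 0.25 and 0.4 rad and contact force between each of canister_2_c0, chute and anything else below 0.02 N)).
It also fails if it takes over 67 s, if anything falls off the work surface, if the arm or the gripper's body presses on something with over 40 N, if the wrist force passes 120 N, or if a joint passes its speed limit or range.

## Working session

There is one attempt and no reset: what is moved stays moved. The work goes in short steps, each a Python script; the robot and the scene stay as the last script left them, time stands still between calls to the robot, and variables do not carry over. Pictures are saved under pics/ and viewed, and the job is handed in when it is done.

```bash
ls; mkdir -p pics; python3 - <<'E'
from plant import ctrl,sensors,optics
import cv2,numpy as np
s=sensors.read_state();print(s,ctrl.tcp_to_tips)
for n in ("side","top"):
    p,d=optics.grab_frame(n);cv2.imwrite(f"pics/{n}0.png",p[:,:,::-1]);np.save(f"pics/{n}0.npy",d)
    print(n,optics.camera_params(n))
E
```

```text
pics
{'t': 0.0, 'q': array([ 1.04950109e+00,  2.07425398e-01,  1.54299421e+00, -1.35429189e-05,
        1.39349940e+00, -1.50496296e-01]), 'qvel': array([-0.00183653,  0.00080136, -0.00138868,  0.00022059,  0.00184687,
       -0.00163475]), 'tau': array([-2.24246728e-04, -3.83043587e+01, -2.91591918e+01, -3.10084033e-04,
        1.07599853e-02, -3.31521835e-05]), 'eef_pos': array([208.00768192, 535.28744583, 255.10354664]), 'eef_rot': array([[-9.32038818e-01,  3.62356629e-01, -1.14697063e-03],
       [ 3.62358289e-01,  9.32036681e-01, -2.02399024e-03],
       [ 3.35612418e-04, -2.30205179e-03, -9.99997294e-01]]), 'force': array([ 0.13916528,  0.42198935, -0.92810033]), 'wrist_torque': array([-0.0142081 , -0.00490009,  0.03425276]), 'grip_width': 85.42922562396305} 25.0
side {'mtx': array([[466.21093607,   0.        , 275.23125687],
       [  0.        , 466.21093607, 206.75903784],
       [  0.        ,   0.        ,   1.        ]]), 'R': array([[-0.98779107, -0.15435465,  0.02105827],
       [-0.11232241,  0.61200544, -0.78283652],
       [ 0.10794668, -0.77564424, -0.62187099]]), 't': array([ 547.90837104,  121.86702723, 1090.76976197])}
top {'mtx': array([[382.06980822,   0.        , 283.55817009],
       [  0.        , 382.06980822, 206.84584205],
       [  0.        ,   0.        ,   1.        ]]), 'R': array([[-0.01249744, -0.99984687, -0.01224916],
       [-0.98110791,  0.01462653, -0.19290758],
       [ 0.1930572 ,  0.00960689, -0.98114047]]), 't': array([  64.74993635,  534.57955592, 1112.3307873 ])}
```

View pics/side0.png

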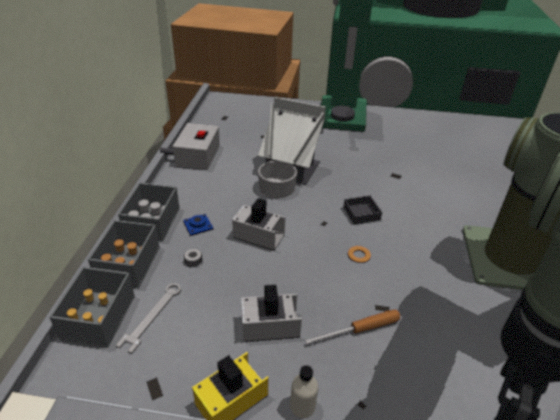

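View pics/top0.png

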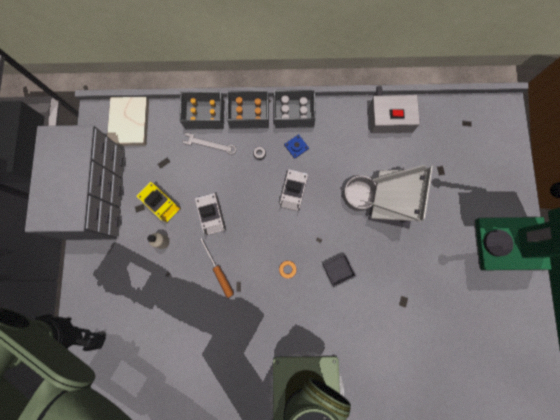

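The side view has grey boxes with black grips at (270,315) and (259,222), which match the canisters. The yellow look-alike is at (230,388). The chute is at (293,135) and the cup at (278,178). Next I'll enlarge these to measure them.

```bash
cat > h.py <<'E'
from plant import ctrl,sensors,optics
import cv2,numpy as np
def deproj(n,u,v,d):
    c=optics.camera_params(n);K=c["mtx"]
    return c["R"].T@(np.array([(u-K[0,2])/K[0,0]*d,(v-K[1,2])/K[1,1]*d,d])-c["t"])
def cloud(n,d):
    c=optics.camera_params(n);K=c["mtx"]
    v,u=np.mgrid[0:420,0:560]
    X=np.stack([(u-K[0,2])/K[0,0]*d,(v-K[1,2])/K[1,1]*d,d],-1)
    return (X-c["t"])@c["R"]
def atz(n,u,v,z):
    c=optics.camera_params(n);K=c["mtx"];R=c["R"]
    r=R.T@np.array([(u-K[0,2])/K[0,0],(v-K[1,2])/K[1,1],1]);o=-R.T@c["t"]
    return o+r*(z-o[2])/r[2]
def crop(p,x0,y0,x1,y1,k,name):
    cv2.imwrite("pics/"+name,cv2.resize(p[y0:y1,x0:x1],None,fx=k,fy=k,interpolation=cv2.INTER_CUBIC))
E
python3 - <<'E'
from h import *
t=cv2.imread("pics/top0.png");s=cv2.imread("pics/side0.png")
crop(t,180,150,330,250,5,"t_can.png");crop(t,330,150,450,240,6,"t_chute.png");crop(s,220,190,330,350,3.7,"s_can.png")
d=np.load("pics/top0.npy");P=cloud("top",d)
# grip tops: points with z 90..112
for nm,(u0,u1,v0,v1) in dict(A=(190,230,185,240),B=(275,315,165,215),cup=(335,372,170,215)).items():
    Q=P[v0:v1,u0:u1].reshape(-1,3)
    for lo,hi in((95,112),(45,66),(-5,5)):
        q=Q[(Q[:,2]>lo)&(Q[:,2]<hi)]
        if len(q)>5:
            r=cv2.minAreaRect(q[:,:2].astype(np.float32));print(nm,lo,len(q),q.mean(0).round(1),np.round(r[0],1),np.round(r[1],1),round(r[2],1),np.median(q[:,2]).round(1))
for v in range(160,230,8):
    print(v,[tuple(P[v,u].round(0).astype(int)) for u in range(370,440,8)])
E
```

```text
A 95 119 [520.8 283.5 103. ] [521.  284.4] [24.6 39.1] 15.9 103.2
A 45 522 [525.7 283.8  58.6] [521.7 285.1] [110.6  62.8] 15.0 58.6
A -5 1302 [5.36e+02 2.95e+02 4.00e-01] [533.9 295. ] [179.5 127.4] 0.9 0.4
B 95 113 [591.7  26.1 103.3] [592.7  26.1] [39.6 24.8] 74.4 103.5
B 45 497 [596.4  24.3  59. ] [592.8  25.9] [ 61.8 110. ] 75.4 59.1
B -5 1178 [6.021e+02 2.010e+01 5.000e-01] [603.4  21.7] [127.4 163.9] 89.2 0.6
cup 45 137 [ 583.3 -166.7   54.3] [ 580.8 -170.3] [ 81.4 102.8] 85.4 55.4
cup -5 1083 [ 592.1 -157.7    1.3] [ 591.8 -166.2] [117.8 147.9] 87.9 1.5
160 [(np.int64(697), np.int64(-225), np.int64(1)), (np.int64(696), np.int64(-251), np.int64(0)), (np.int64(695), np.int64(-277), np.int64(3)), (np.int64(695), np.int64(-303), np.int64(1)), (np.int64(695), np.int64(-330), np.int64(0)), (np.int64(695), np.int64(-356), np.int64(-2)), (np.int64(692), np.int64(-379), np.int64(7)), (np.int64(694), np.int64(-407), np.int64(0)), (np.int64(693), np.int64(-432), np.int64(2))]
168 [(np.int64(671), np.int64(-225), np.int64(-4)), (np.int64(668), np.int64(-249), np.int64(4)), (np.int64(670)
[... 2622 characters left out ...]
nt64(492), np.int64(-260), np.int64(111)), (np.int64(490), np.int64(-279), np.int64(122)), (np.int64(482), np.int64(-286), np.int64(171)), (np.int64(484), np.int64(-313), np.int64(155)), (np.int64(510), np.int64(-392), np.int64(0)), (np.int64(509), np.int64(-417), np.int64(0))]
224 [(np.int64(486), np.int64(-214), np.int64(1)), (np.int64(486), np.int64(-238), np.int64(3)), (np.int64(486), np.int64(-265), np.int64(-3)), (np.int64(485), np.int64(-289), np.int64(1)), (np.int64(485), np.int64(-313), np.int64(4)), (np.int64(485), np.int64(-339), np.int64(1)), (np.int64(485), np.int64(-365), np.int64(-1)), (np.int64(484), np.int64(-389), np.int64(1)), (np.int64(484), np.int64(-415), np.int64(-2))]
```

View pics/t_can.png

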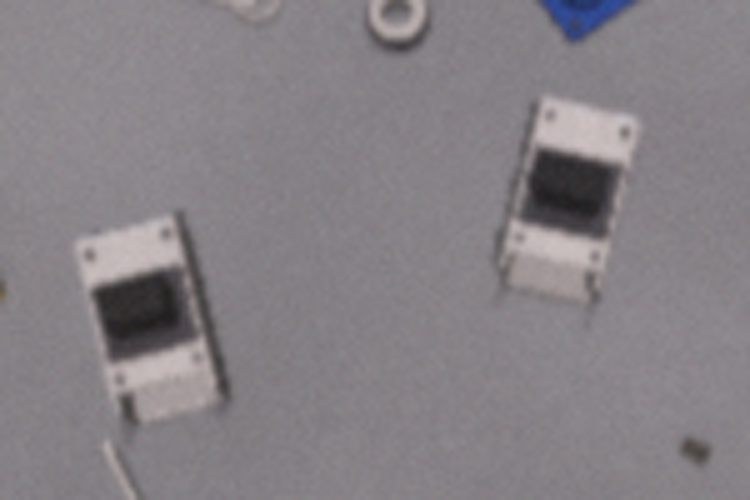

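View pics/t_chute.png

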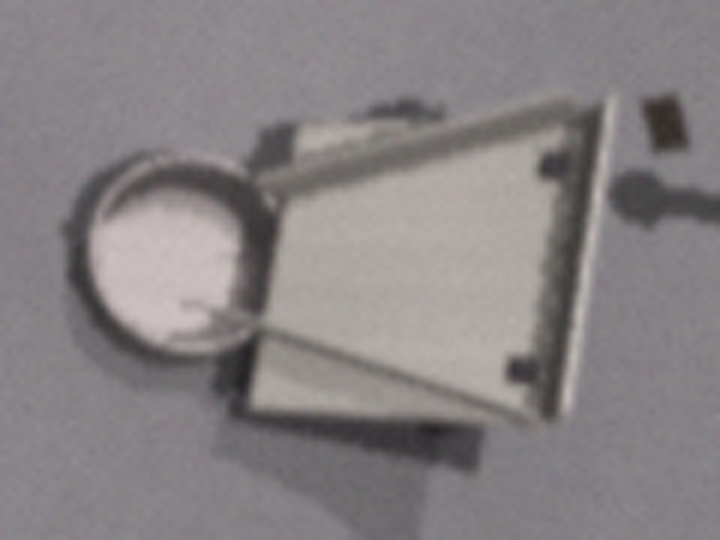

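View pics/s_can.png

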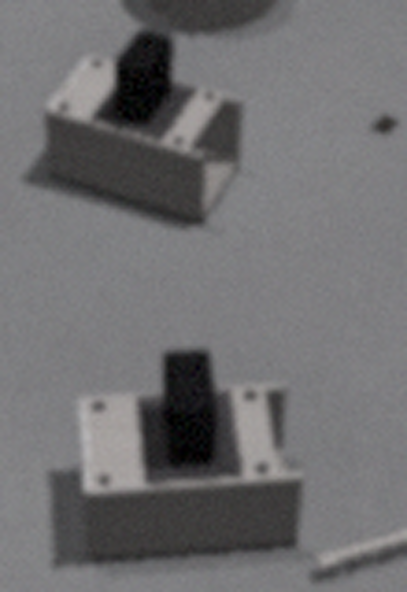

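Both crops confirm it: two plain steel boxes with black grips, open towards the robot, at (521,285) with yaw +15.5° and (593,26) with yaw −14.6°. The measured sizes and heights match the spec (103/58, 110×62). Now the chute.

```bash
python3 - <<'E'
from h import *
d=np.load("pics/top0.npy");P=cloud("top",d)
m=np.zeros((420,560),np.uint8)
poly=(np.array([[290,215],[540,150],[510,390],[275,315]])/6+[330,150]).astype(int)
cv2.fillPoly(m,[poly],1)
Q=P[m>0];A=np.c_[Q[:,:2],np.ones(len(Q))]
w=np.ones(len(Q),bool)
for i in range(6):
    c=np.linalg.lstsq(A[w],Q[w,2],rcond=None)[0];r=Q[:,2]-A@c;w=abs(r)<5
print(c,w.sum(),len(Q),"slope",np.degrees(np.arctan(np.hypot(*c[:2]))),"uphill dir",np.degrees(np.arctan2(c[1],c[0])))
for n,u,v in(("rt",610,97),("rb",568,412),("ilt",583,110),("ilb",545,418),("itop_floor",575,140),):
    print(n,atz("top",u/6+330,v/6+150,190))
cup=P[150:235,330:380].reshape(-1,3);q=cup[(abs(cup[:,2]-56)<4)]
print(cv2.minEnclosingCircle(q[:,:2].astype(np.float32)))
print(atz("top",168/6+330,255/6+150,56))
C=P[150:235,330:445].reshape(-1,3);q=C[C[:,2]>176];print(len(q),q.mean(0),q[:,2].max(),cv2.minAreaRect(q[:,:2].astype(np.float32)))
print(q[np.argsort(q[:,0])][::3].round(0).tolist())
s=cv2.imread("pics/side0.png");crop(s,240,80,350,210,4.5,"s_chute.png")
d=np.load("pics/side0.npy");S=cloud("side",d)[80:210,230:350].reshape(-1,3)
q=S[(S[:,2]>176)&(S[:,2]<200)];print(q[np.argsort(q[:,0])][::4].round(0).tolist())
E
```

```text
[-0.19551779 -0.81069105 -3.52384768] 1197 1242 slope 39.82590171965504 uphill dir -103.55933022938059
rt [ 615.32060987 -348.99905506  190.        ]
rb [ 470.8072408  -317.91566231  190.        ]
ilt [ 609.38609039 -336.27324717  190.        ]
ilb [ 468.27040189 -307.57106317  190.        ]
itop_floor [ 595.34282325 -331.4740909   190.        ]
((580.160400390625, -180.7087860107422), 51.865867614746094)
[ 575.9801234  -170.52613537   56.        ]
195 [ 508.12726587 -271.09542683  340.52651261] 1195.2703316300308 ((429.4090881347656, -179.89149475097656), (109.36772155761719, 499.084228515625), 40.0888557434082)
[[311.0, 46.0, 1195.0], [311.0, 46.0, 1195.0], [311.0, 46.0, 1195.0], [311.0, 46.0, 1195.0], [311.0, 46.0, 1195.0], [311.0, 46.0, 1195.0], [311.0, 46.0, 1195.0], [311.0, 46.0, 1195.0], [311.0, 46.0, 1195.0], [311.0, 46.0, 1195.0], [472.0, -315.0, 178.0], [474.0, -313.0, 183.0], [476.0, -317.0, 188.0], [477.0, -314.0, 182.0], [477.0, -294.0, 179.0], [479.0, -315.0, 187.0], [481.0, -292.0, 177.0], [484.0, -315.0, 189.0], [486.0, -317.0, 193.0], [489.0, -321.0, 188.0], [492.0, 
[... 2028 characters left out ...]
.0], [558.0, -334.0, 183.0], [561.0, -335.0, 176.0], [561.0, -335.0, 191.0], [564.0, -335.0, 191.0], [567.0, -337.0, 184.0], [569.0, -337.0, 178.0], [572.0, -334.0, 191.0], [575.0, -335.0, 187.0], [576.0, -344.0, 189.0], [579.0, -343.0, 186.0], [581.0, -340.0, 184.0], [584.0, -339.0, 187.0], [584.0, -344.0, 179.0], [588.0, -346.0, 184.0], [590.0, -344.0, 178.0], [593.0, -342.0, 182.0], [596.0, -345.0, 177.0], [596.0, -348.0, 179.0], [599.0, -346.0, 176.0], [602.0, -344.0, 186.0], [604.0, -343.0, 177.0], [605.0, -347.0, 190.0], [608.0, -347.0, 190.0], [610.0, -344.0, 188.0], [613.0, -346.0, 178.0], [616.0, -343.0, 176.0], [617.0, -348.0, 183.0], [619.0, -327.0, 183.0], [622.0, -330.0, 182.0]]
```

View pics/s_chute.png

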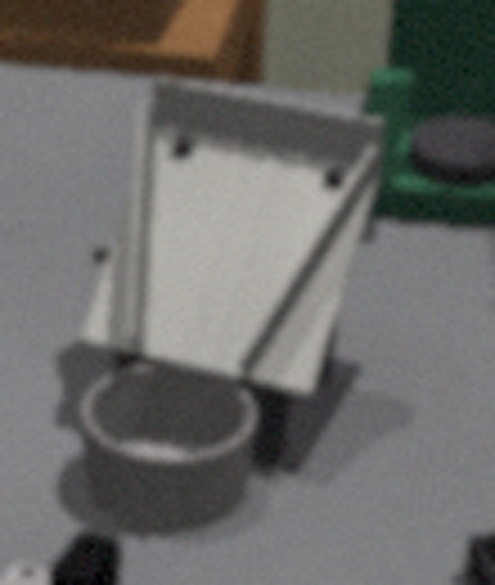

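The chute yaw is about −13° and the mouth comes out near (553,−301,190). The cup's offset from the chute axis is about 3 mm, so the measurements agree. I'll check IK for the whole plan first.

```bash
cat >> h.py <<'E'
CAN=dict(A=(np.array([521.2,284.7]),np.radians(15.4)),B=(np.array([592.8,26.0]),np.radians(-14.8)))
CH=np.radians(-13.); MOUTH=np.array([553.,-302.,190.])
ZG=91.
def Rz(a): return np.array([[np.cos(a),-np.sin(a),0],[np.sin(a),np.cos(a),0],[0,0,1]])
def Ry(a): return np.array([[np.cos(a),0,np.sin(a)],[0,1,0],[-np.sin(a),0,np.cos(a)]])
TC=np.array([[0,1,0],[1,0,0],[0,0,-1.]])  # tool axes in can frame: y=x_can, z=-z_can
def rot(yaw,tilt=0): return Rz(yaw)@Ry(-tilt)@TC
def tip_pose(tilt,ex=30,ez=18,zg=ZG):
    E=MOUTH+Rz(CH)@np.array([ex,0,ez])
    return E+Rz(CH)@Ry(-tilt)@np.array([55,0,zg]), rot(CH,tilt)
def F(n=8):
    f=[]
    for i in range(n): f.append(sensors.read_state()["force"]); ctrl.hold(0.04)
    return np.mean(f,0)
E
python3 - <<'E'
from h import *
for k,(p,y) in CAN.items():
    for z in(ZG,ZG+120,300): print(k,z,ctrl.solve_ik([*p,z],rot(y)))
for t in(0,.3,.6,.9,1.05,1.15): 
    p,R=tip_pose(t);print(t,p.round(0),ctrl.solve_ik(p,R))
print(rot(CH,1.05)[:,2])
E
```

```text
A 91.0 [ 3.54291828e-01  4.27013226e-01  1.62546801e+00 -4.44089210e-16
  1.08911142e+00  8.55111233e-02]
A 211.0 [ 3.54291828e-01  2.85182513e-01  1.54114416e+00 -4.44089210e-16
  1.31526598e+00  8.55111233e-02]
A 300 [ 3.54291828e-01  2.16553668e-01  1.43903392e+00 -4.44089210e-16
  1.48600507e+00  8.55111233e-02]
B 91.0 [-1.01956271e-01  4.26081895e-01  1.62683864e+00 -4.44089210e-16
  1.08867212e+00  1.56352459e-01]
B 211.0 [-1.01956271e-01  2.84128195e-01  1.54249162e+00 -4.44089210e-16
  1.31497284e+00  1.56352459e-01]
B 300 [-1.01956271e-01  2.15442098e-01  1.44036678e+00 -4.44089210e-16
  1.48578377e+00  1.56352459e-01]
0 [ 636. -321.  299.] [-5.88990278e-01  4.75014106e-01  1.10224187e+00 -4.44089210e-16
  1.56433668e+00 -3.62097475e-01]
0.3 [ 607. -315.  311.] [-0.65740952  0.23268997  1.42324984  0.13198127  1.21448072 -0.45972089]
0.6 [ 576. -307.  314.] [-0.75064234  0.03216078  1.72097144  0.37236918  0.88859585 -0.68627686]
0.9 [ 546. -300.  308.] [-0.8680347  -0.09880575  1.99064216  0.87439075  0.65697091 -1.1925529 ]
1.05 [ 532. -297.  301.] [-0.93167501 -0.12117628  2.10944815  1.24968093  0.63384732 -1.57962166]
1.15 [ 523. -295.  295.] [-0.97339929 -0.11292017  2.17979854  1.50583324  0.6702074  -1.84927653]
[ 0.84519122 -0.19512777 -0.49757105]
```

Everything is reachable. I'll weigh A first.

```bash
cat >> h.py <<'E'
def weigh(k):
    p,y=CAN[k];R=rot(y)
    ctrl.move_ptp([*p,ZG+75],R)
    print("hit",ctrl.move_l([*p,ZG],R,vel=100,threshold=12))
    ctrl.hold(.2);f0=F()
    ctrl.gripper_to(15,80);g=sensors.read_state()["grip_width"]
    ctrl.move_l([*p,ZG+40],R,vel=80)
    ctrl.hold(.3);f1=F(12)
    s=sensors.read_state();print(k,"grip",g,s["grip_width"],"f0",f0,"f1",f1,"dz",(f1-f0)[2],"t",s["t"],s["eef_pos"],s["wrist_torque"])
def place(k):
    p,y=CAN[k];R=rot(y)
    ctrl.move_l([*p,ZG+6],R,vel=100)
    print("touch",ctrl.move_l([*p,ZG-2],R,vel=15,threshold=3),sensors.read_state()["eef_pos"])
    ctrl.gripper_to(85); ctrl.move_l([*p,ZG+75],R,vel=200)
    print("t",sensors.read_state()["t"])
E
python3 - <<'E'
from h import *
weigh("A")
p,d=optics.grab_frame("side");cv2.imwrite("pics/s1.png",p[:,:,::-1])
E
```

```text
hit False
A grip 23.25813830924917 23.204968611488315 f0 [-0.15520571  0.11503215  0.34539789] f1 [ 0.10704203  0.08025947 -6.29691431] dz -6.642312203459482 t 5.1 [521.23288108 284.727537   131.03180107] [-0.04498953  0.00829013  0.00420562]
```

View pics/s1.png

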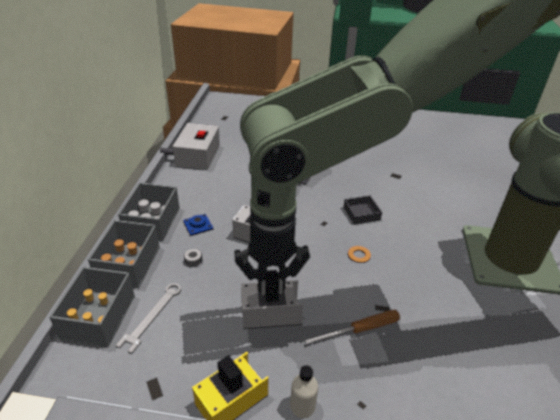

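A is lifted level at about (272,302) and weighs 6.6 N, so it looks loaded. There is time to set it down and weigh B as a cross-check.

```bash
python3 - <<'E'
from h import *
place("A")
weigh("B")
E
```

```text
touch True [521.81110461 284.92330931  91.11998865]
t 7.2667
hit False
B grip 23.345194699122757 22.863512282112836 f0 [0.10332485 0.15197179 0.16024841] f1 [-0.04705763 -0.19172284 -3.35489698] dz -3.5151453856046517 t 11.775 [592.81358818  26.01048651 131.03326076] [ 0.00924417 -0.01822058 -0.00650302]
```

B reads 3.5 N, so it's empty and A holds the coupling. I'll put B back, then carry A level to the chute.

```bash
python3 - <<'E'
from h import *
place("B")
weigh("A")
p,y=CAN["A"]
ctrl.move_l([*p,ZG+200],rot(y),vel=200)
P,R=tip_pose(0,ez=50)
ctrl.move_ptp(P,R)
P,R=tip_pose(0);ctrl.move_l(P,R,vel=80)
s=sensors.read_state();print(s["t"],s["eef_pos"],s["eef_rot"][:,2],P)
for n in("side","top"):
    p,d=optics.grab_frame(n);crop(p[:,:,::-1],*((200,50,400,200,4) if n=="side" else (330,120,470,240,5)),n+"2.png")
E
```

```text
touch True [593.4398159   25.94872591  91.10981409]
t 13.8833
hit False
A grip 23.42421888338595 22.952091595075302 f0 [0.1826608  0.29802704 0.06824799] f1 [-0.03971566  0.12936285 -6.43705592] dz -6.5053039154029895 t 18.3917 [521.21290172 284.70313403 131.01030678] [-0.04624543 -0.01220601  0.01702915]
22.1 [ 635.51383581 -320.91179367  297.78978985] [-0.00158394  0.00107429 -0.99999817] [ 635.82145551 -321.12083962  299.        ]
```

View pics/side2.png

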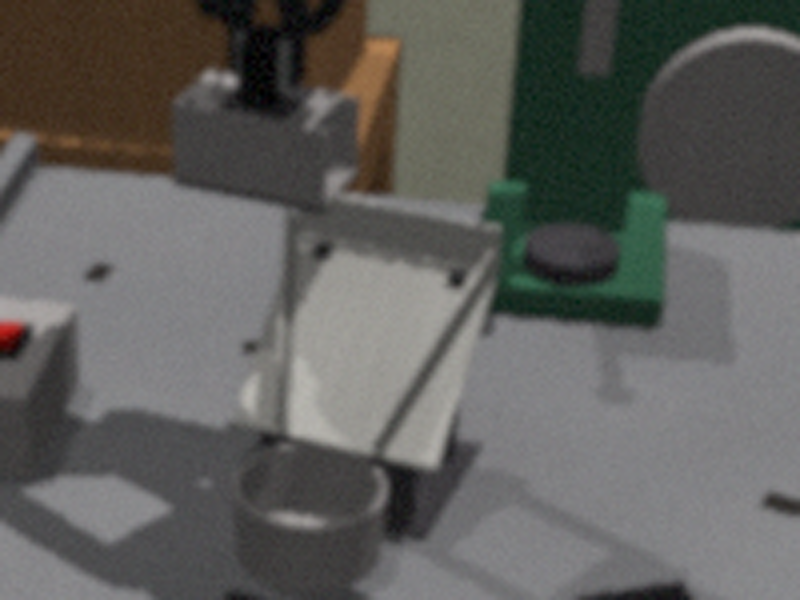

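View pics/top2.png

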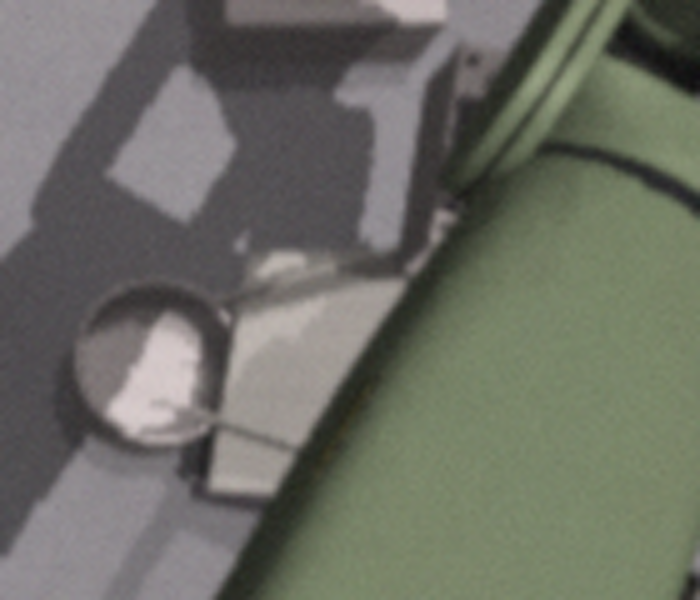

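Canister A hangs level with its open end at crop (335,190), just over the chute's left wall. I'll check that corner against the plan, then tip about the mouth edge.

```bash
python3 - <<'E'
from h import *
E0=MOUTH+Rz(CH)@np.array([30,31,17]);print(E0,atz("side",200+325/4,50+207/4,207))
g=np.array([0,0,0])
for t in np.arange(.15,1.06,.15):
    P,R=tip_pose(t);ctrl.move_l(P,R,vel=60)
    s=sensors.read_state();print(round(t,2),s["t"],s["force"].round(2),np.abs(s["eef_pos"]-P).max().round(1))
ctrl.hold(.6);print(F())
for n in("side","top"):
    p,d=optics.grab_frame(n);crop(p[:,:,::-1],*((200,50,400,200,4) if n=="side" else (330,120,470,240,5)),n+"3.png")
E
```

```text
[ 589.20458463 -278.54305962  207.        ] [ 587.39814214 -285.41879585  207.        ]
0.15 22.6167 [-0.71 -1.33 -6.56] 1.4
0.3 23.0333 [-0.46 -0.57 -6.42] 0.1
0.45 23.45 [-1.17  1.02 -6.48] 0.3
0.6 23.8667 [-0.44  0.08 -2.96] 1.6
0.75 24.2833 [ 0.37 -0.11 -2.41] 1.4
0.9 24.7 [ 0.24 -0.46 -2.88] 1.1
1.05 25.1667 [ 0.08  0.73 -2.83] 1.5
[-0.35462097  0.26226461 -3.21181139]
```

View pics/side3.png

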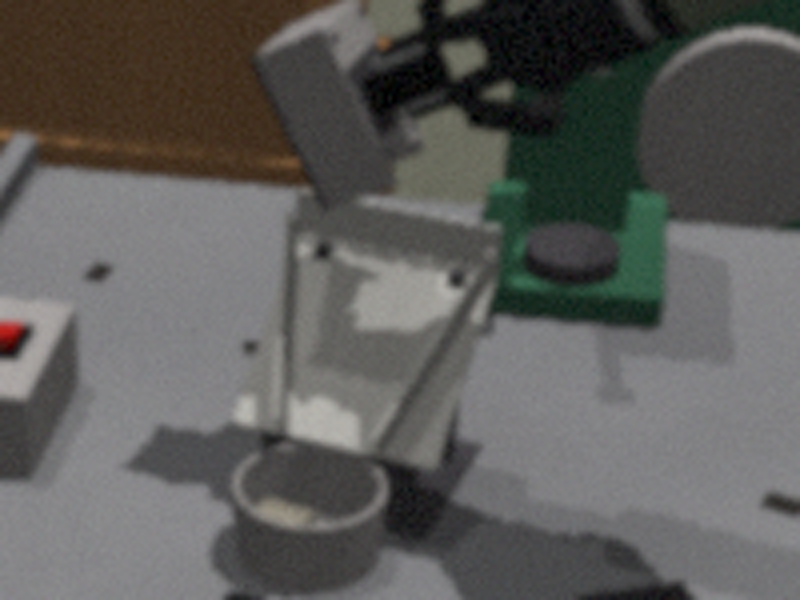

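View pics/top3.png

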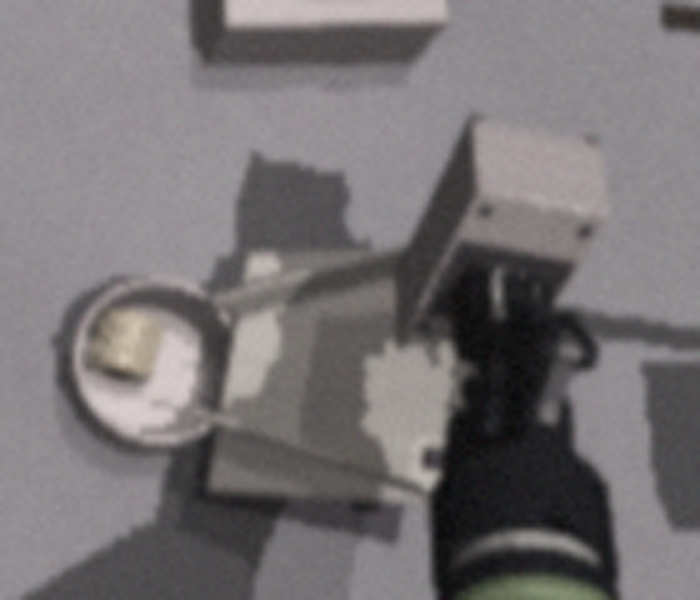

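The coupling lies in the cup, at top crop (128,345), and the force on the tool fell from 6.5 to about 3.2 N. I'll level A and take it back.

```bash
python3 - <<'E'
from h import *
ctrl.hold(.3)
for t in np.arange(.9,-.01,-.15):
    P,R=tip_pose(max(t,0));ctrl.move_l(P,R,vel=80)
print(sensors.read_state()["t"],sensors.read_state()["grip_width"])
P,R=tip_pose(0,ez=60);ctrl.move_l(P,R,vel=150)
p,y=CAN["A"]
ctrl.move_ptp([*p,ZG+150],rot(y))
place("A")
ctrl.set_joints([1.05,.207,1.542,0,1.393,-.15])
print(sensors.read_state()["t"])
for n in("side","top"):
    p,d=optics.grab_frame(n);cv2.imwrite(f"pics/{n}4.png",p[:,:,::-1])
    if n=="top":
        P=cloud("top",d)
        for nm,(u0,u1,v0,v1) in dict(A=(190,230,185,240),B=(275,315,165,215)).items():
            Q=P[v0:v1,u0:u1].reshape(-1,3)
            for lo,hi in((95,112),(45,66)):
                q=Q[(Q[:,2]>lo)&(Q[:,2]<hi)];r=cv2.minAreaRect(q[:,:2].astype(np.float32));print(nm,np.round(r[0],1),np.round(r[1],1),round(r[2],1),np.median(q[:,2]).round(1))
E
```

```text
29.1333 23.155903598390523
touch True [521.5304506  284.83143492  91.10475998]
t 34.9917
36.5167
A [521.2 285.3] [24.  40.1] 15.0 103.5
A [521.6 285.3] [110.4  62.7] 15.5 58.7
B [592.9  25.9] [39.4 24.9] 75.2 103.2
B [593.7  26.1] [ 62.3 109.7] 75.3 59.0
```

View pics/top4.png

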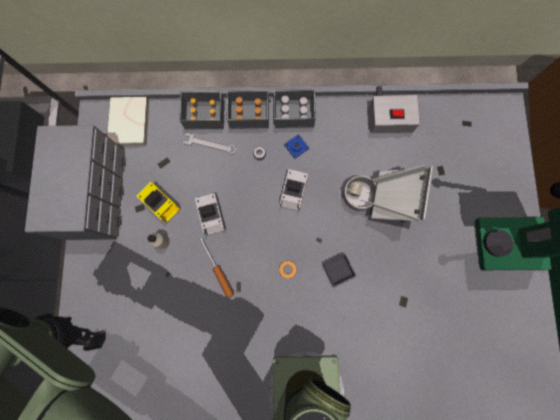

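View pics/side4.png

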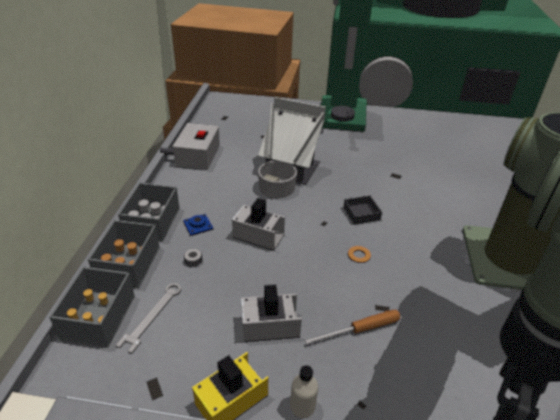

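Both canisters stand upright at their starting places, at top view (209,213) and (293,190). The coupling is in the cup at (354,188), so I'm handing the job in.

```bash
python3 - <<'E'
from h import *
ctrl.finish_job()
E
```

```text
the job is handed in; nothing more can be done
```

The coupling is in the catch cup, and both canisters are back upright where they stood. I handed the job in at about 36.5 s of the 67 s allowed; no verdict is reported.

- **Weighing:** I lifted both canisters level. The one at (521, 285) mm read 6.6 N, so it held the coupling. The one at (593, 26) mm read 3.5 N, so it was empty, and I put it back without tipping it.
- **Tipping:** I tipped only the loaded canister over the chute, to 60°. The coupling slid out at roughly 30° and the force on the tool fell to about 3.2 N, an empty canister's weight.
- **Last checks:** The cameras show the coupling in the cup, and both canisters within about 1 mm of their first measured positions. Their tops were at the right heights, 103 and 59 mm. The arm was parked clear of everything.
- **One disagreement:** Before tipping, the canister's open corner, read from the side picture, was about 7 mm in y from where I had planned it. That was within the chute's 20 mm tolerance, so I went ahead.

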